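# Left-over apple through the sprung bin flap, closed without a snap

### The arm

A 6-joint arm with a two-finger parallel gripper is mounted at the origin on a cart in front of the work surface, level with it; the furniture and walls round the work are solid. World frame = base frame: x ahead of the robot, y to its left, z up, the work surface at z = 0. Lengths are in m, angles in rad, forces in N, time in s.
With the tool pointing down it reaches from about 0.35 to 0.975 m from the base axis. Payload 17.4 kg.
Tool frame: the origin (TCP) lies at the very end of the fingers, on their centre line; the grasp point (between the pads) lies 19 mm behind it; z points along the fingers, x is the direction in which the jaws open and shut, and the axes are right-handed (so a half turn about z gives the same grasp; the last joint's range is limited). The gripper opens to 85 mm and grips with 20 to 120 N. Pads are 22 mm wide; open, the fingers measure 114 mm over their backs; the gripper's body (76 mm by 85 mm) begins 54 mm behind the grasp point. The pads swing forward as they close: fully open they stand 13 mm farther back than shut.
Start: joints at [-1.225, 0.116, 1.442, -0, 1.584, -0.038], TCP at [0.253, -0.626, 0.231] pointing down, gripper open.
Joint ranges: [-2.83, 2.83], [-0.83, 2.19], [0.07, 2.5], [-1.14, 4.28], [0.01, 3], [-2.97, 2.97]. Speed limits (rad/s): [1.89, 1.89, 2.22, 3.14, 3.14, 3.14].

### API

Orientations are given as a rotation vector (axis times angle).
In Python, from bench import ctrl gives the robot as it stands.
- The arm moves only by the tool arm_command, never from a script. Its argument "commands" is a list of rows, each an object of numbers: "x", "y", "z": the shift along the tool's x, y, z in m; "rx", "ry", "rz": the turn, a rotation vector about the tool's x, y, z in degrees; "fingers": the opening, from -1 (shut) to 1 (fully open). In form: [{"x": .., "y": .., "z": .., "rx": .., "ry": .., "rz": .., "fingers": ..}, ...]. A call has 1 to 20 rows; each row is the pose to reach, as a shift and turn from the pose commanded when the call began, along the tool's axes at that moment; what a row does not reach only later rows make up. A row lasts 1/8 s, in which the tool goes at most 62.5 mm and 10.7 degrees, less where a joint would pass 70% of its speed; a pose out of reach is approached as far as the arm can. A call with a gripper value outside its range is refused whole. The fingers move at their own pace and stop on an object; "force" is the grip in N (left out, the last holds). Time passes only in rows, so rows that repeat a pose let the fingers close. It gives the time, the measured TCP pose, the force and the opening at its end, in the units of the state.
- ctrl.state(): the state, without advancing time (a new reading comes with each control period).
- ctrl.capture(name): name is "scene" or "side" or "wrist"; returns (picture, depth): 384x512x3 uint8, red, green, blue; 384x512 float32, m along the optical axis (not along the pixel's ray), 0 where there is no reading.
- ctrl.camera_params(name): a dict with "fx", "fy", "cx", "cy" (pixels), "dist" ([k1, k2, p1, p2, k3] as OpenCV has them; the pictures are not rectified), "world_to_cam" (4x4, takes a point from world to camera coordinates); the wrist camera has in their place "mount" (4x4, takes a point from camera to tool coordinates, whose origin is the TCP and whose axes are the tool frame's). Camera axes: x right, y up, looking along -z (the intrinsics and any distortion apply to the point x, -y, -z); pixel columns grow to the right and rows downward; lengths in m; the calibration is good to about 2 mm. A picture is of the moment at which its call begins: read the wrist's pose just before it. camera_params takes no time and is no camera call.
- ctrl.job_done(): hands the job in, once; it reports no verdict.
The state is a dict: "time": time; "joint_positions": joint angles; "qd": joint speeds; "effort": joint torques, N m; "ee_pos": TCP position; "tool_rot": TCP orientation; "wrist_force": force on the tool from outside, world axes, zero at the start; "wrist_torque": the same for the moment, N m; "grip_width": finger opening in m.
Only numpy, scipy, OpenCV 4.12 (cv2) and the standard library are available. Lean on these libraries where they do the work, as an engineer would, in place of code of your own. Each camera call takes 0.05 s, during which the arm holds its last target. There are 200 camera calls.

### The job

Throw the left-over apple from the breakfast tray into the table-top waste bin: push it down through the sprung flap in the bin's top and let it go inside. Then let the flap come back up slowly against your fingers until it is fully closed, so that it never snaps shut, and leave the mug and everything else on the table where it is.

Things in the scene. Friction and masses are not known exactly. Their poses are not given: they have to be found in the camera images.
- bin: grey waste bin with black collar, fixed; 212 x 252 mm over the collar (x, y), 235 mm high, inner floor at 6 mm. Origin: centre of its underside, on the table. Its x axis points to the flap's hinge side (away from the robot at yaw 0), y runs along the hinge. The opening in its top, 186 mm (x) by 228 mm (y), centred, is covered by the flap; empty below
- flap (a joint): dark green flap in the bin's top, 176 mm from hinge to free edge, 214 mm wide, black ribs near the free edge. Hinge along the bin's y at x = +89, z = 226 mm in the bin's frame. 0 = closed, level (top face 6 mm below the rim, 229 mm above the table); grows as the free edge is pushed DOWN into the bin, to 1.3 rad. A light spring (0.12 to 0.16 Nm, less the flap's weight) drives it back up
- flap_mid (a point): middle of the flap's upper face, 90 mm from the hinge; moves with the flap. Let go, the flap snaps shut at several rad/s; coming up faster than 1.5 rad/s below 0.4 rad counts as snapping. Above 0.95 rad the apple can fall past the free edge; an apple just dropped on the flap can fall through by its weight, and the flap then snaps shut behind it
- apple: red apple, 69 x 70 x 65 mm, about 0.14 kg, standing upright on the tray. Origin: centre of its underside; widest about 35 mm above it. It may be dropped inside the bin
- tray: flat black plastic tray, 175 x 285 mm (x, y), floor 3 mm thick, low rim 13 mm high, fixed to the table. Origin: centre of its underside. The apple stands toward its -y end, the mug toward its +y end
- mug: blue and white mug, 78 mm across, 92 mm high, standing on the tray, about 150 mm from the apple, handle away from it; origin: centre of its underside's bounding box. Leave alone
- honey_jar: glass honey jar with a dark lid, 65 mm across, 86 mm high; origin: centre of its underside. Leave alone
- salt_shaker: glass shaker with a grey top, 44 mm across, 90 mm high; origin: centre of its underside. Leave alone
- orange: orange, 74 mm across, 64 mm high; origin: centre of its underside. Leave alone
- banana: banana, 192 mm long (own y), 58 mm wide, 38 mm high; origin: centre of its underside. Leave alone
- sugar_caddy: black caddy with sugar sachets, 52 x 66 x 71 mm; origin: centre of its underside. Leave alone
Not all that is in view belongs to the job. Leave any blue look-alike of the apple alone.

How it is judged:
By the outcome, as a careful person would: the job done as asked, in the order asked, and still so for the second after the job is handed in, with the robot touching nothing.
It also fails if it takes over 50 s, if anything falls off the work surface, if the arm or the gripper's body presses on something with over 40 N, if the wrist force passes 120 N, or if a joint passes its speed limit or range.

## Working session

There is one attempt and no reset: what is moved stays moved. The work goes in short steps, Python scripts to look and compute and a tool call to move; the robot and the scene stay as the last step left them, time stands still between calls to the robot, and variables do not carry over. Pictures are saved under pics/ and viewed, about 8 in all and at most 12, crops included, and the job is handed in when it is done.

Besides the shell and the picture viewer there is one more tool, called after ">>>" as name(argument=value, ...), one argument or row to a line, values as JSON. arm_command: Moves the arm, as the interface text tells. Its arguments: {"type":"object","properties":{"commands":{"type":"array","items":{"type":"object","properties":{"x":{"type":"number"},"y":{"type":"number"},"z":{"type":"number"},"rx":{"type":"number"},"ry":{"type":"number"},"rz":{"type":"number"},"fingers":{"type":"number"}}}},"force":{"type":"number"}},"required":["commands"]}

```bash
mkdir -p pics; ls; cat > h.py <<'E'
import numpy as np, cv2
from bench import ctrl
from scipy.spatial.transform import Rotation as R
def grab(n):
    s=ctrl.state(); p=ctrl.camera_params(n); im,d=ctrl.capture(n)
    if 'mount' in p:
        T=np.eye(4); T[:3,:3]=R.from_rotvec(s['tool_rot']).as_matrix(); T[:3,3]=s['ee_pos']
        c2w=T@np.array(p['mount'])
    else: c2w=np.linalg.inv(np.array(p['world_to_cam']))
    return im,d,p,c2w
def rays(p,c2w,uv):
    K=np.array([[p['fx'],0,p['cx']],[0,p['fy'],p['cy']],[0,0,1]])
    q=cv2.undistortPoints(np.float64(uv).reshape(-1,1,2),K,np.array(p['dist']))[:,0]
    dc=np.c_[q[:,0],-q[:,1],-np.ones(len(q))]
    return c2w[:3,3],dc@c2w[:3,:3].T
def cloud(im,d,p,c2w):
    v,u=np.mgrid[:d.shape[0],:d.shape[1]]
    o,r=rays(p,c2w,np.c_[u.ravel(),v.ravel()])
    P=o+r*d.reshape(-1,1); P[d.ravel()==0]=np.nan
    return P.reshape(*d.shape,3)
E
python3 - <<'E'
from h import *
s=ctrl.state(); print(s)
for n in('scene','side','wrist'):
    im,d,p,c=grab(n); cv2.imwrite(f'pics/{n}0.png',im[:,:,::-1]); np.savez(f'{n}0.npz',im=im,P=cloud(im,d,p,c),c=c)
    print(n,c[:3,3], d.min(),d.max())
a=cv2.imread('pics/scene0.png');b=cv2.imread('pics/side0.png')
cv2.imwrite('pics/both.png',cv2.resize(np.vstack([a,b]),None,fx=.78,fy=.78))
E
```

```text
pics
{'time': 0.0, 'joint_positions': array([-1.22481634e+00,  1.16507198e-01,  1.44226272e+00, -2.15235449e-05,
        1.58398495e+00, -3.78145931e-02]), 'qd': array([ 0.00181516,  0.00099771,  0.00115873,  0.00048629,  0.00038306,
       -0.00133558]), 'effort': array([-1.95637126e-04, -7.31987786e+01, -6.32489777e+01, -1.16827346e-04,
        6.44008513e-03,  3.26114355e-05]), 'ee_pos': array([ 0.25266262, -0.62573057,  0.23054944]), 'tool_rot': array([-2.60378733e+00,  1.75661417e+00,  1.49336250e-03]), 'wrist_force': array([ 0.15878237,  0.29550434, -0.02920807]), 'wrist_torque': array([-0.02404589, -0.02761595,  0.02573011]), 'grip_width': 0.08556145077228268}
scene [-0.5914081   0.47152842  0.93194524] 0.0 2.711311
side [-0.93859905  0.3588717   1.03285382] 0.0 2.9710245
wrist [ 0.31692645 -0.59983633  0.37337532] 0.0 1.4045025
```

View pics/both.png

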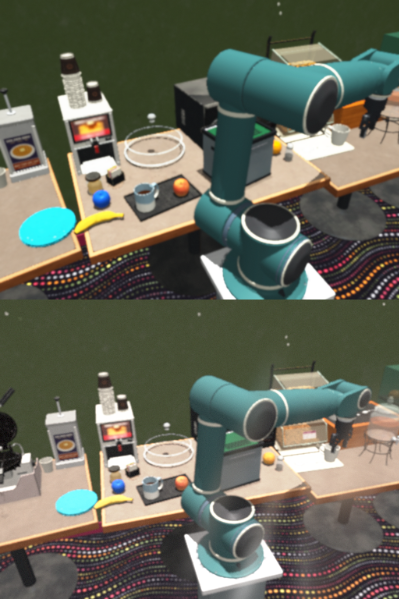

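The scene view (top) shows the red apple at about (232,240) full-res, the mug at (186,250) and the bin with its green flap partly hidden by the arm at (305,180). The blue look-alike is at (130,255). The orange is to the right of the bin.

```bash
python3 - <<'E'
from h import *
for n in('scene','side'):
    z=np.load(n+'0.npz'); im,P=z['im'],z['P']; h=cv2.cvtColor(im,cv2.COLOR_RGB2HSV)
    ok=np.isfinite(P).all(2)&(P[...,0]>.2)&(P[...,0]<1.2)&(abs(P[...,1])<1)&(P[...,2]<.4)
    for nm,lo,hi in(('red/orange',(0,130,90),(14,255,255)),('green',(55,80,25),(90,255,160)),('blue',(108,150,60),(125,255,255)),('black',(0,0,0),(180,120,45))):
        m=cv2.inRange(h,lo,hi)>0; m&=ok
        k,l,st,c=cv2.connectedComponentsWithStats(m.astype(np.uint8))
        for i in range(1,k):
            if st[i,4]>50:
                Q=P[l==i]; print(n,nm,st[i],np.round(np.percentile(Q,[2,50,98],axis=0),3).tolist())
a=np.load('scene0.npz')['im'][130:300,90:400,::-1]
b=np.load('side0.npz')['im'][150:280,110:420,::-1]
cv2.imwrite('pics/crop.png',cv2.resize(np.vstack([a,b]),None,fx=1.95,fy=1.95))
E
```

```text
scene red/orange [427 135  30  28 508] [[0.642, -0.999, 0.012], [0.658, -0.938, 0.077], [0.706, -0.909, 0.14]]
scene red/orange [ 94 155  47  20 243] [[0.796, 0.32, 0.208], [0.802, 0.383, 0.235], [0.808, 0.464, 0.263]]
scene red/orange [ 18 203  33  14 232] [[0.929, 0.646, 0.035], [0.938, 0.697, 0.051], [0.945, 0.746, 0.065]]
scene red/orange [ 327  219  185   43 1181] [[0.267, -0.936, -0.08], [0.309, -0.527, -0.035], [0.317, -0.207, -0.001]]
scene red/orange [222 228  21  24 285] [[0.455, 0.048, 0.003], [0.467, 0.103, 0.045], [0.578, 0.133, 0.065]]
scene red/orange [ 113  286  138   53 1242] [[0.301, 0.125, -0.04], [0.306, 0.337, -0.021], [0.311, 0.504, -0.003]]
scene red/orange [   0  299  106   75 1147] [[0.343, 0.54, -0.639], [0.358, 0.675, -0.045], [0.98, 0.798, -0.026]]
scene red/orange [464 343  21  18  85] [[0.201, -0.998, -0.752], [0.217, -0.943, -0.744], [0.238, -0.864, -0.736]]
scene green [266  62  32  33  55] [[1.131, -0.474, 0.275], [1.139, -0.378, 0.36], [1.148, -0.325, 0.395]]
scene green [325 156  23  22 275] [[0.425, -0.311, 0.225], [0.472, -0.272, 0.231], [0.543, -
[... 3299 characters left out ...]
] [[0.524, 0.395, 0.011], [0.533, 0.423, 0.042], [0.553, 0.449, 0.059]]
side black [244 139  11  40 181] [[0.924, -0.102, 0.036], [1.003, -0.091, 0.161], [1.046, -0.086, 0.224]]
side black [   0  145   26   77 1131] [[0.674, 0.907, 0.154], [0.862, 0.956, 0.24], [0.892, 0.996, 0.369]]
side black [332 165  22  24 179] [[0.438, -0.555, 0.026], [0.756, -0.528, 0.063], [0.767, -0.313, 0.225]]
side black [137 186  34  17 324] [[0.873, 0.323, 0.035], [0.883, 0.401, 0.065], [0.892, 0.465, 0.096]]
side black [166 218  12   9  58] [[0.661, 0.307, 0.01], [0.677, 0.33, 0.022], [0.691, 0.356, 0.035]]
side black [205 296  33  36 556] [[0.732, 0.031, -0.737], [0.851, 0.133, -0.725], [0.954, 0.212, -0.712]]
```

View pics/crop.png

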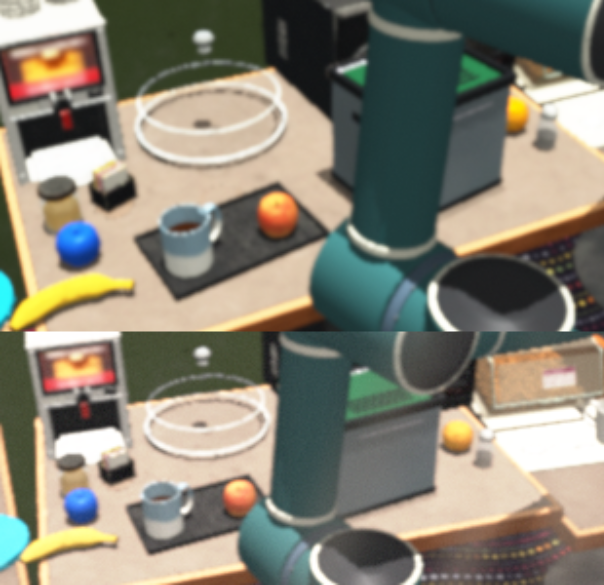

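```bash
cat >> h.py <<'E'
def down(yaw): return R.from_euler('z',yaw,degrees=True)*R.from_rotvec([np.pi,0,0])
def shift(tgt,yaw,cur=None):
    s=ctrl.state(); r=R.from_rotvec(s['tool_rot'])
    print('shift',np.round(r.inv().apply(np.array(tgt)-s['ee_pos']),4),'rot',np.round(np.degrees((r.inv()*down(yaw)).as_rotvec()),1),'t',s['time'],'at',np.round(s['ee_pos'],4))
E
python3 - <<'E'
from h import *
print(np.round(ctrl.camera_params('wrist')['mount'],3), ctrl.camera_params('wrist')['fx'])
s=ctrl.state();r=R.from_rotvec(s['tool_rot']).as_matrix();print(r[:,0])
shift([.45,-.06,.47],0)
E
```

```text
[[ 1.    -0.001  0.    -0.   ]
 [-0.001 -0.962 -0.273 -0.069]
 [ 0.     0.273 -0.962 -0.143]
 [ 0.     0.     0.     1.   ]] 336.5033277306592
[ 3.74462482e-01 -9.27241710e-01 -8.12558818e-04]
shift [-0.4509 -0.3948 -0.2389] rot [ -0.   0. -68.] t 0.15 at [ 0.2527 -0.6258  0.2308]
```

>>> arm_command(
  commands=[
    {"z": -0.06},
    {"z": -0.12},
    {"z": -0.18, "rz": -8},
    {"x": -0.03, "y": -0.026, "z": -0.24, "rz": -16},
    {"x": -0.068, "y": -0.06, "z": -0.24, "rz": -23},
    {"x": -0.11, "y": -0.096, "z": -0.24, "rz": -30},
    {"x": -0.15, "y": -0.13, "z": -0.24, "rz": -36},
    {"x": -0.19, "y": -0.166, "z": -0.24, "rz": -42},
    {"x": -0.23, "y": -0.2, "z": -0.24, "rz": -48},
    {"x": -0.27, "y": -0.236, "z": -0.24, "rz": -54},
    {"x": -0.31, "y": -0.27, "z": -0.24, "rz": -60},
    {"x": -0.35, "y": -0.306, "z": -0.24, "rz": -66},
    {"x": -0.39, "y": -0.34, "z": -0.24, "rz": -68},
    {"x": -0.43, "y": -0.376, "z": -0.24, "rz": -68},
    {"x": -0.451, "y": -0.395, "z": -0.24, "rz": -68},
    {"x": -0.451, "y": -0.395, "z": -0.24, "rz": -68},
    {"x": -0.451, "y": -0.395, "z": -0.24, "rz": -68},
    {"x": -0.451, "y": -0.395, "z": -0.24, "rz": -68},
  ],
)

```text
validation failed for argument at $.co...
```

```bash
python3 - <<'E'
from h import *
s=ctrl.state();print(s['time'],s['ee_pos'],s['tool_rot'],abs(s['qd']).max())
im,d,p,c=grab('wrist'); np.savez('w1.npz',im=im,P=cloud(im,d,p,c),c=c,d=d); cv2.imwrite('pics/w1.png',im[:,:,::-1])
E
```

```text
0.15 [ 0.25268514 -0.62578325  0.23076805] [-2.60398256e+00  1.75670261e+00  1.05473584e-03] 0.0026945047980390844
```

View pics/w1.png

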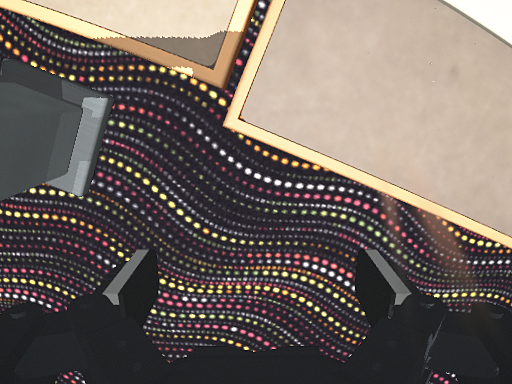

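The move was refused, probably because each row needs every field, so this picture only shows the floor and the table edge. I'll resend with full rows.

>>> arm_command(
  commands=[
    {"x": 0, "y": 0, "z": -0.06, "rx": 0, "ry": 0, "rz": 0, "fingers": 1},
    {"x": 0, "y": 0, "z": -0.12, "rx": 0, "ry": 0, "rz": 0, "fingers": 1},
    {"x": 0, "y": 0, "z": -0.18, "rx": 0, "ry": 0, "rz": -8, "fingers": 1},
    {"x": -0.03, "y": -0.026, "z": -0.24, "rx": 0, "ry": 0, "rz": -16, "fingers": 1},
    {"x": -0.068, "y": -0.06, "z": -0.24, "rx": 0, "ry": 0, "rz": -23, "fingers": 1},
    {"x": -0.11, "y": -0.096, "z": -0.24, "rx": 0, "ry": 0, "rz": -30, "fingers": 1},
    {"x": -0.15, "y": -0.13, "z": -0.24, "rx": 0, "ry": 0, "rz": -36, "fingers": 1},
    {"x": -0.19, "y": -0.166, "z": -0.24, "rx": 0, "ry": 0, "rz": -42, "fingers": 1},
    {"x": -0.23, "y": -0.2, "z": -0.24, "rx": 0, "ry": 0, "rz": -48, "fingers": 1},
    {"x": -0.27, "y": -0.236, "z": -0.24, "rx": 0, "ry": 0, "rz": -54, "fingers": 1},
    {"x": -0.31, "y": -0.27, "z": -0.24, "rx": 0, "ry": 0, "rz": -60, "fingers": 1},
    {"x": -0.35, "y": -0.306, "z": -0.24, "rx": 0, "ry": 0, "rz": -66, "fingers": 1},
    {"x": -0.39, "y": -0.34, "z": -0.24, "rx": 0, "ry": 0, "rz": -68, "fingers": 1},
    {"x": -0.43, "y": -0.376, "z": -0.24, "rx": 0, "ry": 0, "rz": -68, "fingers": 1},
    {"x": -0.451, "y": -0.395, "z": -0.24, "rx": 0, "ry": 0, "rz": -68, "fingers": 1},
    {"x": -0.451, "y": -0.395, "z": -0.24, "rx": 0, "ry": 0, "rz": -68, "fingers": 1},
    {"x": -0.451, "y": -0.395, "z": -0.24, "rx": 0, "ry": 0, "rz": -68, "fingers": 1},
  ],
  force=40,
)

```text
time: 2.33
ee_pos: [0.45, -0.0601, 0.4713]
tool_rot: [3.141, -0.0, -0.0]
wrist_force: [0.7, 0.0, 0.2]
grip_width: 0.0856
```

```bash
python3 - <<'E'
from h import *
im,d,p,c=grab('wrist'); P=cloud(im,d,p,c); np.savez('w2.npz',im=im,P=P,c=c); cv2.imwrite('pics/w2.png',im[:,:,::-1])
h=cv2.cvtColor(im,cv2.COLOR_RGB2HSV); ok=np.isfinite(P).all(2)
for nm,lo,hi in(('red',(0,130,90),(14,255,255)),('green',(60,80,25),(88,255,200))):
    m=((cv2.inRange(h,lo,hi)>0)&ok).astype(np.uint8); k,l,st,_=cv2.connectedComponentsWithStats(m)
    for i in range(1,k):
        if st[i,4]>200: print(nm,st[i],np.round(np.percentile(P[l==i],[1,50,99],axis=0),3).tolist())
# collar: points at z .228-.24 
m=ok&(P[...,2]>.222)&(P[...,2]<.245)&(P[...,0]>.3); Q=P[m]; 
print('top',len(Q),np.percentile(Q,[1,99],axis=0)); print(cv2.minAreaRect(np.float32(Q[:,:2]*1000)))
m=ok&(P[...,2]>.231)&(P[...,2]<.245);Q=P[m];print('rim',len(Q),np.median(Q[:,2]),cv2.minAreaRect(np.float32(Q[:,:2]*1000)))
E
```

```text
red [260  23  44  45 661] [[0.457, 0.066, 0.003], [0.477, 0.087, 0.056], [0.521, 0.131, 0.064]]
green [ 227  168  153  173 7104] [[0.448, -0.301, 0.22], [0.544, -0.233, 0.229], [0.599, -0.07, 0.231]]
top 27277 [[ 0.40532171 -0.31226493  0.22369942]
 [ 0.74104711 -0.05209116  0.24062696]]
((581.2239990234375, -198.53579711914062), (308.57830810546875, 420.9272155761719), 74.77629089355469)
rim 6286 0.23457786003931438 ((578.9760131835938, -196.27503967285156), (306.0163269042969, 411.94158935546875), 76.35762023925781)
```

View pics/w2.png

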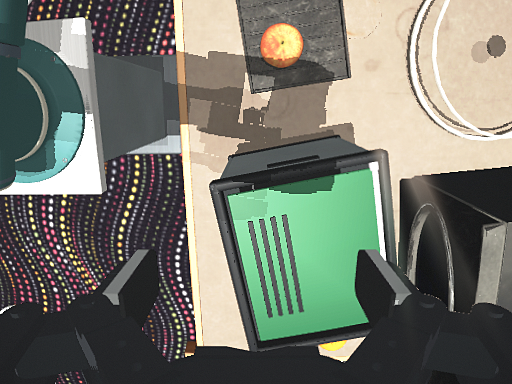

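The wrist view shows the apple at (282,45) on the tray and the bin collar with corners near (212,185), (385,150) and (255,348). The ribs, and so the free edge, are on the robot side. The bin is yawed about +10°, and a black machine stands beyond the hinge side at (400+,180+).

```bash
python3 - <<'E'
from h import *
z=np.load('w2.npz');im,P=z['im'],z['P']; ok=np.isfinite(P).all(2); h=cv2.cvtColor(im,cv2.COLOR_RGB2HSV)
# rim: dark, z ~.235, connected comp containing most px in ROI cols 205..395
m=(ok&(P[...,2]>.222)&(P[...,2]<.243)); m[:,:200]=0;m[:,395:]=0; m[:140]=0
m&=~((np.mgrid[:384,:512][1]>345)&(np.mgrid[:384,:512][0]>245)); 
k,l,st,_=cv2.connectedComponentsWithStats(m.astype(np.uint8)); i=1+st[1:,4].argmax(); Q=P[l==i]
print(st[i],cv2.minAreaRect(np.float32(Q[:,:2]*1000)))
print(cv2.boxPoints(cv2.minAreaRect(np.float32(Q[:,:2]*1000))))
# left & top edges by row / column extreme points
L=np.array([P[r,np.where(l[r]==i)[0][0]] for r in range(200,335)]); f=cv2.fitLine(np.float32(L[:,:2]),cv2.DIST_HUBER,0,.001,.001).ravel();print('left',f,np.degrees(np.arctan2(f[1],f[0])))
T=np.array([P[np.where(l[:,c]==i)[0][0],c] for c in range(230,370)]); f=cv2.fitLine(np.float32(T[:,:2]),cv2.DIST_HUBER,0,.001,.001).ravel();print('top',f,np.degrees(np.arctan2(f[1],f[0])))
# ribs
g=(cv2.inRange(h,(60,80,25),(88,255,200))>0); rb=ok&(h[...,2]<80)&(P[...,2]>.222); rb[:,:240]=0;rb[:,310:]=0;rb[:208]=0;rb[325:]=0
k,l2,st,_=cv2.connectedComponentsWithStats(rb.astype(np.uint8))
for j in range(1,k):
    if st[j,4]>80: q=P[l2==j]; f=cv2.fitLine(np.float32(q[:,:2]),cv2.DIST_HUBER,0,.001,.001).ravel(); print('rib',st[j],q.mean(0),np.degrees(np.arctan2(f[1],f[0])))
# apple
a=(cv2.inRange(h,(0,70,90),(25,255,255))>0)&ok&(P[...,2]>.01); a[:,:255]=0;a[:,308:]=0;a[70:]=0; q=P[a]
print('apple top',np.percentile(q,[1,50,99],axis=0)); 
A=np.c_[2*q,np.ones(len(q))]; s=np.linalg.lstsq(A,(q**2).sum(1),rcond=None)[0]; print('sphere',s[:3],np.sqrt(s[3]+s[:3]@s[:3]))
# circle outline ray onto z=.038
cnt=cv2.findContours(a.astype(np.uint8),cv2.RETR_EXTERNAL,cv2.CHAIN_APPROX_NONE)[0]; cc=cv2.minEnclosingCircle(max(cnt,key=len)); print(cc)
p=ctrl.camera_params('wrist'); o,r=rays(p,z['c'],[cc[0]]); t=(.038-o[2])/r[0,2]; print('ray',o+t*r[0])
# machine
mm=ok&(P[...,0]>.63)&(P[...,0]<.9)&(P[...,1]<-.05)&(P[...,1]>-.4)&(P[...,2]>.05); print('machine',np.percentile(P[mm],[.5,50,99.5],axis=0))
E
```

```text
[  209   149   186   203 24240] ((521.0899658203125, -185.52114868164062), (212.6325225830078, 252.2896728515625), 11.1139497756958)
[[ 392.45178   -82.23568 ]
 [ 441.08337  -329.79385 ]
 [ 649.72815  -288.8066  ]
 [ 601.09656   -41.248444]]
left [ 0.19191629 -0.9814113   0.41308844 -0.1803661 ] -78.935356
top [ 0.981008    0.19396722  0.5001902  -0.06163428] 11.184398
rib [240 268  14  57 170] [ 0.43614971 -0.23973199  0.23092011] -79.46055
apple top [[0.45682957 0.06576412 0.04041993]
 [0.48208555 0.09347953 0.05937948]
 [0.52098893 0.1284638  0.06506675]]
sphere [0.490382   0.09844689 0.03174879] 0.03674430811805306
((281.4319152832031, 44.89671325683594), 22.368234634399414)
ray [0.48978354 0.09935474 0.038     ]
machine [[ 0.71314844 -0.38691589  0.05188161]
 [ 0.7325025  -0.16808117  0.19552216]
 [ 0.87442048 -0.10561215  0.26800882]]
```

>>> arm_command(
  commands=[
    {"x": 0.01, "y": -0.04, "z": 0.02, "rx": 0, "ry": 0, "rz": 0, "fingers": 1},
    {"x": 0.02, "y": -0.08, "z": 0.06, "rx": 0, "ry": 0, "rz": 0, "fingers": 1},
    {"x": 0.03, "y": -0.12, "z": 0.1, "rx": 0, "ry": 0, "rz": 0, "fingers": 1},
    {"x": 0.04, "y": -0.1585, "z": 0.14, "rx": 0, "ry": 0, "rz": 0, "fingers": 1},
    {"x": 0.04, "y": -0.1585, "z": 0.19, "rx": 0, "ry": 0, "rz": 0, "fingers": 1},
    {"x": 0.04, "y": -0.1585, "z": 0.24, "rx": 0, "ry": 0, "rz": 0, "fingers": 1},
    {"x": 0.04, "y": -0.1585, "z": 0.29, "rx": 0, "ry": 0, "rz": 0, "fingers": 1},
    {"x": 0.04, "y": -0.1585, "z": 0.33, "rx": 0, "ry": 0, "rz": 0, "fingers": 1},
    {"x": 0.04, "y": -0.1585, "z": 0.36, "rx": 0, "ry": 0, "rz": 0, "fingers": 1},
    {"x": 0.04, "y": -0.1585, "z": 0.39, "rx": 0, "ry": 0, "rz": 0, "fingers": 1},
    {"x": 0.04, "y": -0.1585, "z": 0.41, "rx": 0, "ry": 0, "rz": 0, "fingers": 1},
    {"x": 0.04, "y": -0.1585, "z": 0.43, "rx": 0, "ry": 0, "rz": 0, "fingers": 1},
    {"x": 0.04, "y": -0.1585, "z": 0.45, "rx": 0, "ry": 0, "rz": 0, "fingers": 1},
    {"x": 0.04, "y": -0.1585, "z": 0.461, "rx": 0, "ry": 0, "rz": 0, "fingers": 1},
    {"x": 0.04, "y": -0.1585, "z": 0.461, "rx": 0, "ry": 0, "rz": 0, "fingers": 1},
  ],
  force=40,
)

```text
time: 4.25
ee_pos: [0.4901, 0.0984, 0.01]
tool_rot: [3.141, -0.001, -0.001]
wrist_force: [0.6, 0.3, 0.3]
grip_width: 0.0854
```

```bash
python3 - <<'E'
from h import *
im,d,p,c=grab('wrist'); cv2.imwrite('pics/w3.png',im[:,:,::-1]); s=ctrl.state(); print(s['ee_pos'],s['wrist_force'])
E
```

```text
[0.49040144 0.09850893 0.01069709] [0.46023044 0.67751612 0.15423608]
```

View pics/w3.png

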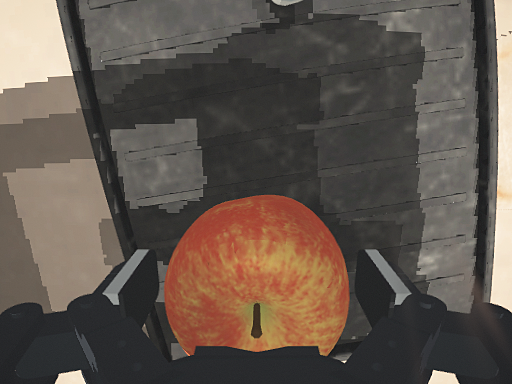

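The apple at (257,280) sits between the pads at columns 150 and 365. The mug handle at (290,5) is well clear. Next I close the fingers and lift.

>>> arm_command(
  commands=[
    {"x": 0, "y": 0, "z": 0, "rx": 0, "ry": 0, "rz": 0, "fingers": -1},
    {"x": 0, "y": 0, "z": 0, "rx": 0, "ry": 0, "rz": 0, "fingers": -1},
    {"x": 0, "y": 0, "z": 0, "rx": 0, "ry": 0, "rz": 0, "fingers": -1},
    {"x": 0, "y": 0, "z": 0, "rx": 0, "ry": 0, "rz": 0, "fingers": -1},
    {"x": 0, "y": 0, "z": 0, "rx": 0, "ry": 0, "rz": 0, "fingers": -1},
    {"x": 0, "y": 0, "z": -0.01, "rx": 0, "ry": 0, "rz": 0, "fingers": -1},
    {"x": 0, "y": 0, "z": -0.03, "rx": 0, "ry": 0, "rz": 0, "fingers": -1},
    {"x": 0, "y": 0, "z": -0.06, "rx": 0, "ry": 0, "rz": 0, "fingers": -1},
    {"x": 0, "y": 0, "z": -0.1, "rx": 0, "ry": 0, "rz": 0, "fingers": -1},
    {"x": 0, "y": 0, "z": -0.15, "rx": 0, "ry": 0, "rz": 0, "fingers": -1},
    {"x": 0, "y": 0, "z": -0.2, "rx": 0, "ry": 0, "rz": 0, "fingers": -1},
    {"x": 0, "y": 0, "z": -0.25, "rx": 0, "ry": 0, "rz": 0, "fingers": -1},
    {"x": 0, "y": 0, "z": -0.3, "rx": 0, "ry": 0, "rz": 0, "fingers": -1},
    {"x": 0, "y": 0, "z": -0.33, "rx": 0, "ry": 0, "rz": 0, "fingers": -1},
    {"x": 0, "y": 0, "z": -0.33, "rx": 0, "ry": 0, "rz": 0, "fingers": -1},
  ],
  force=40,
)

```text
time: 6.18
ee_pos: [0.4903, 0.0987, 0.3434]
tool_rot: [-3.141, 0.0, -0.006]
wrist_force: [0.4, -0.1, -1.8]
grip_width: 0.0654
```

```bash
python3 - <<'E'
from h import *
im,d,p,c=grab('wrist'); cv2.imwrite('pics/w4.png',im[:,:,::-1]); s=ctrl.state(); print(s['ee_pos'],s['wrist_force'],s['grip_width'])
b=R.from_euler('z',11.1,degrees=True)
# apple front extent: depth of apple in tool coords
P=cloud(im,d,p,c); h=cv2.cvtColor(im,cv2.COLOR_RGB2HSV); m=(cv2.inRange(h,(0,70,90),(25,255,255))>0)&(np.linalg.norm(P-s['ee_pos'],axis=2)<.09)
q=P[m]; print('apple top rel tcp',np.percentile(q-s['ee_pos'],[1,50,99],axis=0))
A=np.c_[2*q,np.ones(len(q))]; f=np.linalg.lstsq(A,(q**2).sum(1),rcond=None)[0]; print('sphere rel',f[:3]-s['ee_pos'])
for bx in(-11,0): 
    for z in(.34,.07): 
        t=np.r_[(b.apply([bx/1000,0,0])+[.521,-.1855,0])[:2],z]; print(bx,t); shift(t,-78.9)
E
```

```text
[0.49009647 0.09868396 0.34120849] [ 0.11375208  0.27418866 -3.00171585] 0.06581920529603748
apple top rel tcp [[-0.02941707 -0.00950665  0.0208854 ]
 [ 0.00092307  0.01589518  0.05044145]
 [ 0.0302396   0.03401832  0.05466636]]
sphere rel [0.00083414 0.00502127 0.02718621]
-11 [ 0.51020578 -0.18761774  0.34      ]
shift [0.0201 0.2863 0.0012] rot [-0.1 -0.1 78.9] t 6.225 at [0.4901 0.0987 0.3412]
-11 [ 0.51020578 -0.18761774  0.07      ]
shift [0.0197 0.2864 0.2712] rot [-0.1 -0.1 78.9] t 6.225 at [0.4901 0.0987 0.3412]
0 [ 0.521  -0.1855  0.34  ]
shift [0.0309 0.2842 0.0012] rot [-0.1 -0.1 78.9] t 6.225 at [0.4901 0.0987 0.3412]
0 [ 0.521  -0.1855  0.07  ]
shift [0.0305 0.2842 0.2712] rot [-0.1 -0.1 78.9] t 6.225 at [0.4901 0.0987 0.3412]
```

View pics/w4.png

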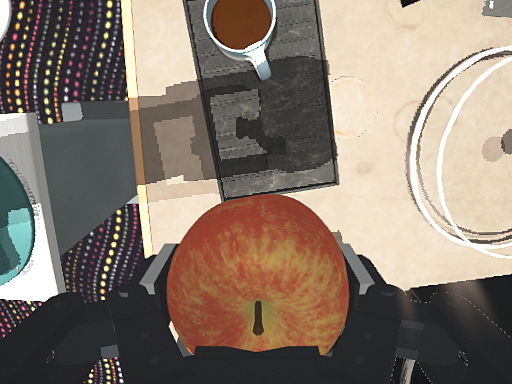

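The apple is held at 66 mm and the mug at (240,25) is undisturbed. Next is the transit to above the flap.

>>> arm_command(
  commands=[
    {"x": 0.003, "y": 0.03, "z": 0, "rx": 0, "ry": 0, "rz": 9, "fingers": -1},
    {"x": 0.006, "y": 0.065, "z": 0, "rx": 0, "ry": 0, "rz": 18, "fingers": -1},
    {"x": 0.009, "y": 0.1, "z": 0, "rx": 0, "ry": 0, "rz": 27, "fingers": -1},
    {"x": 0.012, "y": 0.135, "z": 0, "rx": 0, "ry": 0, "rz": 36, "fingers": -1},
    {"x": 0.015, "y": 0.17, "z": 0, "rx": 0, "ry": 0, "rz": 45, "fingers": -1},
    {"x": 0.018, "y": 0.205, "z": 0, "rx": 0, "ry": 0, "rz": 54, "fingers": -1},
    {"x": 0.021, "y": 0.24, "z": 0, "rx": 0, "ry": 0, "rz": 63, "fingers": -1},
    {"x": 0.024, "y": 0.27, "z": 0, "rx": 0, "ry": 0, "rz": 72, "fingers": -1},
    {"x": 0.026, "y": 0.285, "z": 0, "rx": 0, "ry": 0, "rz": 78.9, "fingers": -1},
    {"x": 0.026, "y": 0.285, "z": 0, "rx": 0, "ry": 0, "rz": 78.9, "fingers": -1},
    {"x": 0.026, "y": 0.285, "z": 0.03, "rx": 0, "ry": 0, "rz": 78.9, "fingers": -1},
    {"x": 0.026, "y": 0.285, "z": 0.06, "rx": 0, "ry": 0, "rz": 78.9, "fingers": -1},
    {"x": 0.026, "y": 0.285, "z": 0.085, "rx": 0, "ry": 0, "rz": 78.9, "fingers": -1},
    {"x": 0.026, "y": 0.285, "z": 0.085, "rx": 0, "ry": 0, "rz": 78.9, "fingers": -1},
  ],
  force=40,
)

```text
time: 7.98
ee_pos: [0.5153, -0.1853, 0.2531]
tool_rot: [2.428, -1.992, -0.006]
wrist_force: [-0.5, 1.4, -1.3]
grip_width: 0.066
```

```bash
python3 - <<'E'
from h import *
im,d,p,c=grab('wrist'); cv2.imwrite('pics/w5.png',im[:,:,::-1]); s=ctrl.state(); print(s['ee_pos'],s['wrist_force'],s['grip_width']); shift([.516,-.1865,.086],-78.9)
E
```

```text
[ 0.51578106 -0.18561656  0.25493691] [-0.31200173  0.33846038 -1.27342961] 0.06602971521414368
shift [ 0.0011 -0.0002  0.1689] rot [0.1 0.  0.1] t 8.025 at [ 0.5158 -0.1856  0.2549]
```

View pics/w5.png

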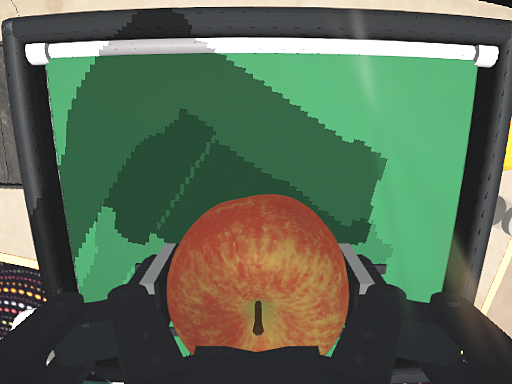

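The apple is centred over the flap with the hinge rod across the top of the picture (row 50), square to the jaws. I'll push down.

>>> arm_command(
  commands=[
    {"x": 0, "y": 0, "z": 0.012, "rx": 0, "ry": 0, "rz": 0, "fingers": -1},
    {"x": 0, "y": 0, "z": 0.024, "rx": 0, "ry": 0, "rz": 0, "fingers": -1},
    {"x": 0, "y": 0, "z": 0.036, "rx": 0, "ry": 0, "rz": 0, "fingers": -1},
    {"x": 0, "y": 0, "z": 0.048, "rx": 0, "ry": 0, "rz": 0, "fingers": -1},
    {"x": 0, "y": 0, "z": 0.06, "rx": 0, "ry": 0, "rz": 0, "fingers": -1},
    {"x": 0, "y": 0, "z": 0.072, "rx": 0, "ry": 0, "rz": 0, "fingers": -1},
    {"x": 0, "y": 0, "z": 0.084, "rx": 0, "ry": 0, "rz": 0, "fingers": -1},
    {"x": 0, "y": 0, "z": 0.096, "rx": 0, "ry": 0, "rz": 0, "fingers": -1},
    {"x": 0, "y": 0, "z": 0.108, "rx": 0, "ry": 0, "rz": 0, "fingers": -1},
    {"x": 0, "y": 0, "z": 0.12, "rx": 0, "ry": 0, "rz": 0, "fingers": -1},
    {"x": 0, "y": 0, "z": 0.132, "rx": 0, "ry": 0, "rz": 0, "fingers": -1},
    {"x": 0, "y": 0, "z": 0.144, "rx": 0, "ry": 0, "rz": 0, "fingers": -1},
    {"x": 0, "y": 0, "z": 0.156, "rx": 0, "ry": 0, "rz": 0, "fingers": -1},
    {"x": 0, "y": 0, "z": 0.169, "rx": 0, "ry": 0, "rz": 0, "fingers": -1},
    {"x": 0, "y": 0, "z": 0.169, "rx": 0, "ry": 0, "rz": 0, "fingers": -1},
    {"x": 0, "y": 0, "z": 0.169, "rx": 0, "ry": 0, "rz": 0, "fingers": -1},
  ],
  force=40,
)

```text
time: 10.02
ee_pos: [0.5162, -0.1864, 0.0866]
tool_rot: [-2.426, 1.996, -0.0]
wrist_force: [-0.7, -0.1, -2.2]
grip_width: 0.0659
```

```bash
cat > flap.py <<'E'
from h import *
import sys
def run(name):
    im,d,p,c=grab('wrist'); cv2.imwrite(f'pics/{name}.png',im[:,:,::-1]); s=ctrl.state(); print(s['time'],s['ee_pos'],s['wrist_force'],s['grip_width'])
    P=cloud(im,d,p,c); h=cv2.cvtColor(im,cv2.COLOR_RGB2HSV)
    B=R.from_euler('z',-11.1,degrees=True).apply((P-[.521,-.1855,0]).reshape(-1,3)).reshape(P.shape)
    m=(cv2.inRange(h,(60,80,15),(88,255,255))>0)&(abs(B[...,0])<.088)&(abs(B[...,1])<.107)&(B[...,2]>.02)&(B[...,2]<.24)
    q=B[m]; 
    if len(q)>50:
        f=cv2.fitLine(np.float32(q[:,[0,2]]),cv2.DIST_HUBER,0,.001,.001).ravel(); print('flap px',len(q),'angle',np.arctan(f[1]/f[0]),'z',q[:,2].min(),q[:,2].max(),'x',q[:,0].min())
    r=(cv2.inRange(h,(0,90,40),(20,255,255))>0)&(abs(B[...,0])<.1)&(abs(B[...,1])<.12)
    if r.sum()>50: print('red',r.sum(),np.percentile(B[r],[2,50,98],axis=0).round(3).tolist())
run(sys.argv[1])
E
python3 flap.py w6
```

```text
10.075 [ 0.51627321 -0.18642221  0.08673075] [-1.32200688  0.29881996 -1.99888678] 0.06599222748617521
flap px 43115 angle 1.153503 z 0.06553434126165143 0.1772122144946455 x 0.015972200942226865
red 20863 [[-0.013, -0.029, 0.107], [0.011, 0.002, 0.135], [0.029, 0.029, 0.139]]
```

The flap is at 1.15 rad, as predicted. Now I open the fingers.

>>> arm_command(
  commands=[
    {"x": 0, "y": 0, "z": 0, "rx": 0, "ry": 0, "rz": 0, "fingers": 1},
    {"x": 0, "y": 0, "z": 0, "rx": 0, "ry": 0, "rz": 0, "fingers": 1},
    {"x": 0, "y": 0, "z": 0, "rx": 0, "ry": 0, "rz": 0, "fingers": 1},
    {"x": 0, "y": 0, "z": 0, "rx": 0, "ry": 0, "rz": 0, "fingers": 1},
    {"x": 0, "y": 0, "z": 0, "rx": 0, "ry": 0, "rz": 0, "fingers": 1},
    {"x": 0, "y": 0, "z": 0, "rx": 0, "ry": 0, "rz": 0, "fingers": 1},
    {"x": 0, "y": 0, "z": 0, "rx": 0, "ry": 0, "rz": 0, "fingers": 1},
    {"x": 0, "y": 0, "z": 0, "rx": 0, "ry": 0, "rz": 0, "fingers": 1},
  ],
)

```text
time: 11.08
ee_pos: [0.5161, -0.1863, 0.0863]
tool_rot: [-2.426, 1.996, -0.0]
wrist_force: [-1.1, 0.2, 1.4]
grip_width: 0.0853
```

```bash
python3 flap.py w7
```

```text
11.125 [ 0.51610572 -0.18633563  0.08631411] [-0.31181976 -1.00755893  0.9654838 ] 0.08562372792329928
flap px 39932 angle 0.9919754 z 0.07900050961226067 0.17955895650246936 x -0.008831271249816478
red 4841 [[-0.059, -0.033, 0.051], [-0.033, 0.001, 0.065], [-0.009, 0.028, 0.08]]
```

View pics/w7.png

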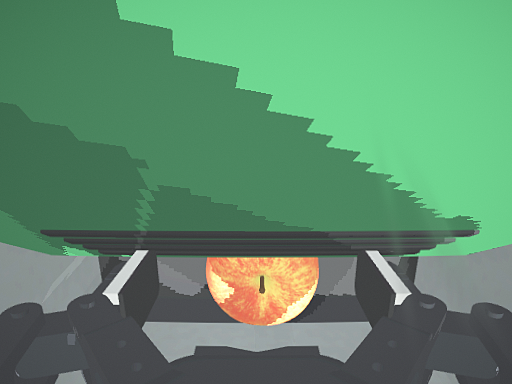

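The apple at (262,290) has dropped past the free edge and lies on the bin floor, with its top at about 0.075 m. The flap rests on the fingertips at 0.99 rad. Now I raise it slowly.

>>> arm_command(
  commands=[
    {"x": 0, "y": 0, "z": -0.005, "rx": 0, "ry": 0, "rz": 0, "fingers": 1},
    {"x": 0, "y": 0, "z": -0.01, "rx": 0, "ry": 0, "rz": 0, "fingers": 1},
    {"x": 0, "y": 0, "z": -0.015, "rx": 0, "ry": 0, "rz": 0, "fingers": 1},
    {"x": 0, "y": 0, "z": -0.02, "rx": 0, "ry": 0, "rz": 0, "fingers": 1},
    {"x": 0, "y": 0, "z": -0.025, "rx": 0, "ry": 0, "rz": 0, "fingers": 1},
    {"x": 0, "y": 0, "z": -0.03, "rx": 0, "ry": 0, "rz": 0, "fingers": 1},
    {"x": 0, "y": 0, "z": -0.035, "rx": 0, "ry": 0, "rz": 0, "fingers": 1},
    {"x": 0, "y": 0, "z": -0.04, "rx": 0, "ry": 0, "rz": 0, "fingers": 1},
    {"x": 0, "y": 0, "z": -0.045, "rx": 0, "ry": 0, "rz": 0, "fingers": 1},
    {"x": 0, "y": 0, "z": -0.05, "rx": 0, "ry": 0, "rz": 0, "fingers": 1},
    {"x": 0, "y": 0, "z": -0.055, "rx": 0, "ry": 0, "rz": 0, "fingers": 1},
    {"x": 0, "y": 0, "z": -0.06, "rx": 0, "ry": 0, "rz": 0, "fingers": 1},
    {"x": 0, "y": 0, "z": -0.065, "rx": 0, "ry": 0, "rz": 0, "fingers": 1},
    {"x": 0, "y": 0, "z": -0.07, "rx": 0, "ry": 0, "rz": 0, "fingers": 1},
    {"x": 0, "y": 0, "z": -0.075, "rx": 0, "ry": 0, "rz": 0, "fingers": 1},
    {"x": 0, "y": 0, "z": -0.08, "rx": 0, "ry": 0, "rz": 0, "fingers": 1},
  ],
)

```text
time: 13.12
ee_pos: [0.5161, -0.1863, 0.1667]
tool_rot: [-2.426, 1.996, -0.0]
wrist_force: [-0.6, -1.3, 0.5]
grip_width: 0.0849
```

```bash
python3 flap.py w8
```

```text
13.175 [ 0.51631659 -0.18640131  0.16738071] [-0.73450072 -0.13335777  1.69900905] 0.08573172580499559
flap px 138282 angle 0.51455665 z 0.14087211394831725 0.22860301276159276 x -0.06506046708188967
```

The angle of 0.51 rad fits the geometry. I continue more slowly to closed.

>>> arm_command(
  commands=[
    {"x": 0, "y": 0, "z": -0.003, "rx": 0, "ry": 0, "rz": 0, "fingers": 1},
    {"x": 0, "y": 0, "z": -0.006, "rx": 0, "ry": 0, "rz": 0, "fingers": 1},
    {"x": 0, "y": 0, "z": -0.009, "rx": 0, "ry": 0, "rz": 0, "fingers": 1},
    {"x": 0, "y": 0, "z": -0.012, "rx": 0, "ry": 0, "rz": 0, "fingers": 1},
    {"x": 0, "y": 0, "z": -0.015, "rx": 0, "ry": 0, "rz": 0, "fingers": 1},
    {"x": 0, "y": 0, "z": -0.018, "rx": 0, "ry": 0, "rz": 0, "fingers": 1},
    {"x": 0, "y": 0, "z": -0.021, "rx": 0, "ry": 0, "rz": 0, "fingers": 1},
    {"x": 0, "y": 0, "z": -0.024, "rx": 0, "ry": 0, "rz": 0, "fingers": 1},
    {"x": 0, "y": 0, "z": -0.027, "rx": 0, "ry": 0, "rz": 0, "fingers": 1},
    {"x": 0, "y": 0, "z": -0.03, "rx": 0, "ry": 0, "rz": 0, "fingers": 1},
    {"x": 0, "y": 0, "z": -0.033, "rx": 0, "ry": 0, "rz": 0, "fingers": 1},
    {"x": 0, "y": 0, "z": -0.036, "rx": 0, "ry": 0, "rz": 0, "fingers": 1},
    {"x": 0, "y": 0, "z": -0.039, "rx": 0, "ry": 0, "rz": 0, "fingers": 1},
    {"x": 0, "y": 0, "z": -0.042, "rx": 0, "ry": 0, "rz": 0, "fingers": 1},
    {"x": 0, "y": 0, "z": -0.045, "rx": 0, "ry": 0, "rz": 0, "fingers": 1},
    {"x": 0, "y": 0, "z": -0.048, "rx": 0, "ry": 0, "rz": 0, "fingers": 1},
    {"x": 0, "y": 0, "z": -0.051, "rx": 0, "ry": 0, "rz": 0, "fingers": 1},
    {"x": 0, "y": 0, "z": -0.054, "rx": 0, "ry": 0, "rz": 0, "fingers": 1},
    {"x": 0, "y": 0, "z": -0.057, "rx": 0, "ry": 0, "rz": 0, "fingers": 1},
    {"x": 0, "y": 0, "z": -0.06, "rx": 0, "ry": 0, "rz": 0, "fingers": 1},
  ],
)

```text
time: 15.68
ee_pos: [0.5161, -0.1863, 0.2265]
tool_rot: [-2.426, 1.996, 0.0]
wrist_force: [0.1, -0.2, 0.5]
grip_width: 0.0853
```

```bash
python3 flap.py w9
```

```text
15.725 [ 0.5161939  -0.18637109  0.22691826] [0.08630627 1.0265959  1.14759418] 0.08556528098705374
flap px 117788 angle -0.0011169002 z 0.22598589557065543 0.2397242996553413 x -0.08487292215737263
```

The flap is closed, at -0.001 rad. I'll lift clear and take a final look.

>>> arm_command(
  commands=[
    {"x": 0, "y": 0, "z": -0.01, "rx": 0, "ry": 0, "rz": 0, "fingers": 1},
    {"x": 0, "y": 0, "z": -0.03, "rx": 0, "ry": 0, "rz": 0, "fingers": 1},
    {"x": 0, "y": 0, "z": -0.07, "rx": 0, "ry": 0, "rz": 0, "fingers": 1},
    {"x": 0, "y": 0, "z": -0.12, "rx": 0, "ry": 0, "rz": 0, "fingers": 1},
    {"x": 0, "y": 0, "z": -0.17, "rx": 0, "ry": 0, "rz": 0, "fingers": 1},
    {"x": 0, "y": 0, "z": -0.2, "rx": 0, "ry": 0, "rz": 0, "fingers": 1},
    {"x": 0, "y": 0, "z": -0.2, "rx": 0, "ry": 0, "rz": 0, "fingers": 1},
    {"x": 0, "y": 0, "z": -0.2, "rx": 0, "ry": 0, "rz": 0, "fingers": 1},
  ],
)

```text
time: 16.73
ee_pos: [0.516, -0.1863, 0.4261]
tool_rot: [2.426, -1.996, -0.001]
wrist_force: [-0.7, 0.9, 0.1]
grip_width: 0.0857
```

```bash
python3 flap.py w10; python3 - <<'E'
from h import *
im,d,p,c=grab('scene'); a=np.load('scene0.npz')['im']
w=cv2.imread('pics/w10.png'); cv2.imwrite('pics/fin.png',np.vstack([cv2.resize(np.hstack([a,im])[100:320,:,::-1],None,fx=.75,fy=.75),cv2.resize(w,(768,576))[::1][:430]]))
E
```

```text
16.775 [ 0.51599304 -0.18626346  0.42556562] [ 0.26597881 -0.20407153 -0.31083283] 0.0855950451813756
flap px 31158 angle -0.0014098968 z 0.2258820506209265 0.23179014144619633 x -0.08799960215098257
```

View pics/fin.png

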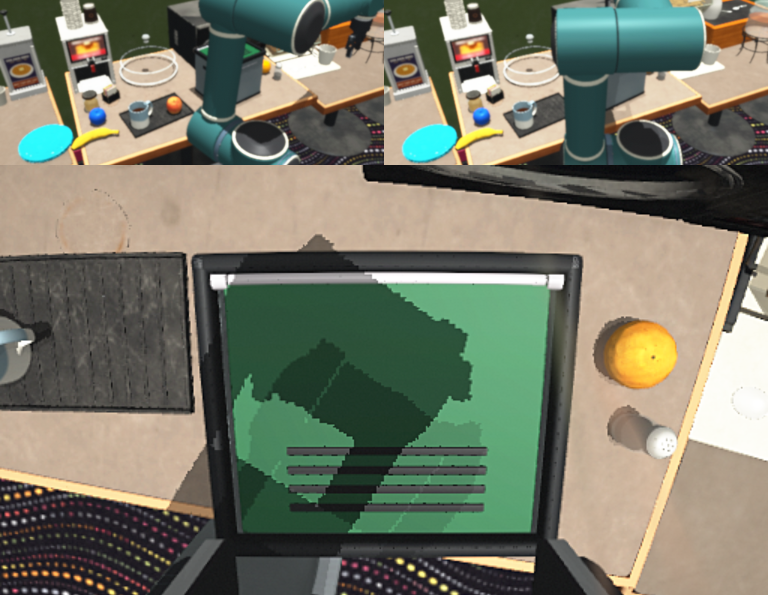

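The flap is level and closed. The tray now holds only the mug, and the mug, orange, shaker and the other things stand where they were. I'm handing it in.

```bash
python3 -c "
from bench import ctrl
print(ctrl.job_done(), ctrl.state()['time'])"
```

```text
the job is handed in; nothing more can be done
the job is handed in; nothing more can be done
```

The apple is in the bin and the flap is fully closed; I handed the job in at about 17 s of the 50 s allowed.

- **Drop:** I gripped the apple on the tray and pushed it down through the flap to 1.15 rad. I let it go inside, and it fell past the free edge to the bin floor, seen in the wrist camera.
- **Flap:** It came to rest on my open fingertips at 0.99 rad. I raised the fingers slowly with it following, 0.51 rad about halfway up, then -0.001 rad once closed. That is about 0.3 to 0.5 rad/s by calculation from the finger speed; I did not measure the speed directly. I then lifted clear.
- **Last checks:** The flap was level, and the gripper was 0.2 m above it with nothing touching it. By eye, the mug and the other things stood where they were. The arm hid the bin in the final scene picture, but the wrist camera showed the orange and shaker upright beside it.
- **Failed or disagreed:** The first move call was refused because its rows lacked some fields, and nothing had moved. The mug's handle looked turned partly toward the apple, not away as stated, but this did not matter.

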